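# Open a denture flask and bring its upper half to the chiselling board

## Task

Open the denture flask: swing the clamp strap right clear of it, then draw the upper half straight up off its guide pins by the rib on its lid, without cocking or binding it. Set it down gently, right way up, on the wooden chiselling board and push it square and flush into the corner of the two fences, with its long side against the fence on the far side from the robot. Let go, and leave the other things on the bench where they are.

Things in the scene. Friction and masses are not known exactly. Their poses are not given: they have to be found in the camera images.
- flask: lower half of the denture flask: aluminium block 86 (x) x 116 (y) mm, top face 40 mm above the bench, on a steel plate 112 x 190 x 10 mm fixed to the bench. Origin on the bench under its centre; x away from the robot, turned 0.25 rad at most. 14 mm pillars: pivot at y = -76, headed stud at y = +76 mm, both 107 mm tall. A pink denture (20 mm tall) is fixed on it, inside the upper half's cavity
- guide_pins: two upright steel pins, 9 mm thick, fixed in the lower half at diagonal corners, (+31, +46) and (-31, -46) mm in the flask's frame; tips 40 mm above its top face (80 mm above the bench), passing right through the upper half. Origin at the centre of the lower half's top face, axes as the flask's
- strap (a joint): flat steel clamp strap, 20 mm wide, across the flask along y, 93.5 to 98.5 mm above the bench. 0 rad: its notch under the stud's head, 1.5 mm above the upper half's rib; grows as it swings level about the pivot toward the flask's +x, clockwise from above; clear of the upper half from 1.4 rad, stop at 1.9. Light friction (0.08 N m), stays where left. Its end is 170 mm from the pivot
- strap_pivot (a point): point on the pivot axis at the strap's mid thickness, 96 mm above the bench
- strap_knob (a point): centre of the upright round black knob on the strap, 18 mm across, 101 to 128 mm above the bench (this point 115 mm), 106 mm from the pivot axis
- flask_top: upper half of the flask, loose, aluminium, 86 (x) x 116 (y) x 34 mm, about 0.5 kg, hollow below; two bores fit the guide pins with 1.2 mm of play all round. On its lid a lifting rib 56 mm long (x), 18 mm thick (y), 18 mm tall: crest 52 mm above the origin. Origin at the centre of its underside; it starts on the lower half, origin 40 mm above the bench, axes as the flask's
- board: chiselling board, fixed: plywood 170 (x) x 190 (y) x 12 mm, with wooden fences 20 mm thick, 22 mm tall above the plywood: one along the far (+x) edge, inner face at x = +65 mm; a shorter one on the left (+y) edge, inner face at y = +75 mm, from x = -55 to +65 mm. Origin on the bench under its centre; x away from the robot, turned 0.25 rad at most
- board_corner (a point): inner corner of the two fences on the plywood's top face, 12 mm above the bench, axes as the board's: the upper half flush in the corner has its origin at (-43, -58, 0) mm from this point
- stone_cast: bystander: blue-white stone cast of a jaw, 60 x 71 x 41 mm, origin under its centre
- jar_paste: bystander: jar with green lid, 58 mm across, 50 mm tall, origin under its centre
- wax_carver: bystander: wax carver with blue handle, 163 mm long, lying between the flask and the board, origin under its centre

How it is judged:
By the outcome, as a careful person would: the job done as asked, in the order asked, and still so for the second after the job is handed in, with the robot touching nothing.
It also fails if it takes over 72 s, if anything falls off the work surface, if the arm or the gripper's body presses on something with over 40 N, if the wrist force passes 120 N, or if a joint passes its speed limit or range.

## Robot

A 7-joint arm with a two-finger parallel gripper is mounted at the origin on a cart in front of the work surface, level with it; the furniture and walls round the work are solid. World frame = base frame: x ahead of the robot, y to its left, z up, the work surface at z = 0. Lengths are in m, angles in rad, forces in N, time in s.
With the tool pointing down it reaches from about 0.4 to 0.925 m from the base axis. Payload 4.1 kg.
Tool frame: the origin (TCP) lies on the mounting face of the last link; the fingertips stand 173 mm ahead of it and the grasp point (between the pads) lies 155 mm ahead of it; z points along the fingers, y is the line along which they close (so a half turn about z gives the same grasp; the last joint's range is limited). The gripper opens to 85 mm and grips with 20 to 120 N. Pads are 22 mm wide; open, the fingers measure 114 mm over their backs; the gripper's body (76 mm by 85 mm) begins 54 mm behind the grasp point. The pads swing forward as they close: fully open they stand 13 mm farther back than shut.
Start: joints at [-1.394, 0.398, 0.045, 1.537, -0.019, 1.207, -0.051], TCP at [0.177, 0.625, 0.405] pointing down, gripper open.
Joint ranges: [-2.82, 2.82], [-0.49, 2.23], [-1.37, 1.46], [0, 2.46], [-1.36, 4.5], [0.23, 2], [-2.94, 2.94]. Speed limits (rad/s): [2.57, 2.57, 3.14, 3.14, 3.14, 3.14, 3.14].

## Interface

Orientations are given as a unit quaternion [w, x, y, z].
In Python, from cell import ctrl, camrig, job, readout gives the robot as it stands (ctrl), with the cameras (camrig), the job (job) and the readings (readout).
- The arm moves only by the shell command python3 inch.py FILE, which reads ROWS from the file FILE. ROWS is a JSON object with one list for each field, all of the same length, 1 to 10, a row being the entries at one place: dx, dy, dz (the shift in shares of the most that a row can go, 1 being 50 mm), spin (a turn about the tool's z in shares of 4 rad (1.0 is 4 rad)), jaw (the finger opening in m); each row shifts and turns the commanded pose from where the row before left it, along the tool's axes as they then stand; what a row does not reach is not made up. A row lasts 1/10 s, in which the tool goes at most 0.05 m and 0.15 rad, less where a joint would pass 70% of its speed; a pose out of reach is approached as far as the arm can. The fingers move at their own pace and stop on an object; the grip force is fixed at half the most. Time passes only in rows, so rows that do not move let the fingers close. It prints the time, the measured TCP pose, the force, the opening and the grip force at its end. Input that does not fit is refused with a message, and nothing moves.
- readout.sense(): the state, without advancing time (a new reading comes with each control period).
- camrig.camera(name): name is "scene" or "side" or "wrist"; returns a dict with "color" (480x640x3 uint8, red, green, blue), "vfov" (degrees; the focal length in pixels is half the picture's height over the tangent of half this angle, whatever the lens; pixels are square), "cx", "cy" (the principal point, pixels), "dist_coeffs" ([k1, k2, p1, p2, k3] as OpenCV has them; the pictures are not rectified), "extrinsics" (4x4, takes a point from camera to world coordinates). Camera axes: x right, y down, z forward; pixel columns grow to the right and rows downward; lengths in m; the calibration is good to about 2 mm. A picture is of the moment at which its call begins. There is no depth.
- job.job_done(): hands the job in; it is judged then, once.
The state is a dict: "clock": time; "joint_positions": joint angles; "joint_velocities": joint speeds; "joint_efforts": joint torques, N m; "ee_pos": TCP position; "tcp_rot": TCP orientation; "ft_force": force on the tool from outside, world axes, zero at the start; "moment": the same for the moment, N m; "grip_width": finger opening in m; "finger_force": force on a finger pad.
Only numpy, scipy, OpenCV 4.12 (cv2) and the standard library are available. Lean on these libraries where they do the work, as an engineer would, in place of code of your own. Each camera call takes 0.05 s, during which the arm holds its last target. There are 200 camera calls.

## Working session

There is one attempt and no reset: what is moved stays moved. The work goes in short steps, Python scripts to look and compute and a shell command to move; the robot and the scene stay as the last step left them, time stands still between calls to the robot, and variables do not carry over. Pictures are saved under pics/ and viewed, at most 12 in all, crops included, and the job is handed in when it is done.

```bash
ls; mkdir -p pics; python3 - <<'E'
from cell import ctrl, camrig, job, readout
import cv2,pickle
print(readout.sense())
for n in ("scene","side","wrist"):
    c=camrig.camera(n); cv2.imwrite(f"pics/{n}0.png",c["color"][:,:,::-1]); pickle.dump(c,open(f"pics/{n}0.pkl","wb"))
    print(n,c["vfov"],c["cx"],c["cy"],c["dist_coeffs"],c["extrinsics"])
E
```

```text
cell.py
inch.py
pics
{'clock': 0.0, 'joint_positions': array([-1.39399572,  0.39919396,  0.04501526,  1.53790126, -0.01872492,
        1.20689743, -0.05066692]), 'joint_velocities': array([ 0.00182307, -0.00024838, -0.00151218,  0.00096218, -0.00100544,
       -0.00055362,  0.00024668]), 'joint_efforts': array([ 1.93673573e-04, -4.75119531e+01,  1.36462357e+00, -2.54222292e+01,
        1.15633174e-02,  9.64137056e-03,  2.30536145e-06]), 'ee_pos': array([0.17686762, 0.62515907, 0.40365202]), 'tcp_rot': array([-8.31564350e-05,  1.37387791e-01,  9.90516843e-01, -9.85778301e-04]), 'ft_force': array([-0.1809314 ,  0.20479583,  0.28918296]), 'moment': array([ 0.01819968, -0.01319304, -0.04083353]), 'finger_force': 0.0, 'grip_width': 0.08553300052108465}
scene 50.68641546433143 318.55334119065486 227.79926567987815 [-0.09858702  0.          0.          0.          0.        ] [[ 0.6592211  -0.41157463  0.62931221 -0.41298187]
 [-0.75182413 -0.37602151  0.54163484 -0.77219191]
 [ 0.01371177 -0.83018923 -0.55731305  0.86043133]
 [ 0.          0.          0.          1.        ]]
side 50.913217268242356 320.2452393164701 234.26449478600537 [-0.11610698  0.          0.          0.          0.        ] [[ 0.99979743  0.01962243  0.00447974  0.46246928]
 [ 0.00645633 -0.52347403  0.85201717 -1.05550132]
 [ 0.01906367 -0.85181565 -0.52349468  0.75638541]
 [ 0.          0.          0.          1.        ]]
wrist 70.8161972383366 322.67726039734794 248.39898892263744 [-0.05122974  0.          0.          0.          0.        ] [[ 0.27307847  0.92445665  0.26609782  0.10997296]
 [ 0.96198733 -0.2615826  -0.07845332  0.64345582]
 [-0.00292013  0.27740665 -0.96074816  0.3749739 ]
 [ 0.          0.          0.          1.        ]]
```

View pics/scene0.png

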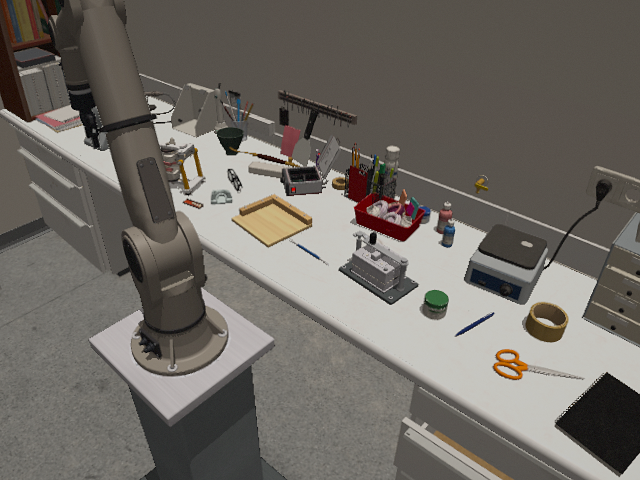

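View pics/side0.png

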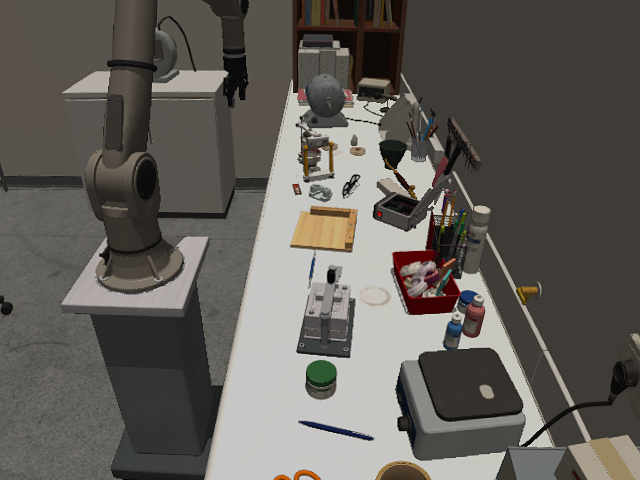

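Scene view: the flask is around (378,268) with the black knob at (373,239), the board around (272,220), and the jar at (436,303). Side view: the knob is at (331,274), the flask plate around (327,325), and the board around (325,230).

```bash
cat > h.py <<'E'
import numpy as np,cv2,pickle
from scipy.spatial.transform import Rotation as R
def load(n): return pickle.load(open(f"pics/{n}.pkl","rb"))
def snap(n,tag):
    from cell import ctrl, camrig, job, readout
    c=camrig.camera(n); cv2.imwrite(f"pics/{n}{tag}.png",c["color"][:,:,::-1]); pickle.dump(c,open(f"pics/{n}{tag}.pkl","wb")); return c
def K(c):
    f=240/np.tan(np.radians(c["vfov"]/2)); return np.array([[f,0,c["cx"]],[0,f,c["cy"]],[0,0,1]])
def ray(c,px):
    p=cv2.undistortPoints(np.array(px,float).reshape(-1,1,2),K(c),np.array(c["dist_coeffs"])).reshape(-1,2)
    d=np.c_[p,np.ones(len(p))]@c["extrinsics"][:3,:3].T
    return c["extrinsics"][:3,3],d
def plane(c,px,z):
    o,d=ray(c,px); return o+d*((z-o[2])/d[:,2:3])
def tri(cps):
    A=0;b=0
    for c,p in cps:
        o,d=ray(c,[p]);d=d[0]/np.linalg.norm(d);M=np.eye(3)-np.outer(d,d);A=A+M;b=b+M@o
    x=np.linalg.solve(A,b)
    return x
def proj(c,X):
    E=np.linalg.inv(c["extrinsics"]); return cv2.projectPoints(np.array(X,float).reshape(-1,1,3),cv2.Rodrigues(E[:3,:3])[0],E[:3,3],K(c),np.array(c["dist_coeffs"]))[0].reshape(-1,2)
def pose():
    from cell import ctrl, camrig, job, readout
    s=readout.sense();q=s["tcp_rot"]; return s["ee_pos"],R.from_quat([q[1],q[2],q[3],q[0]]).as_matrix(),s
def delta(target,yaw=None):
    """move in tool axes to TCP target"""
    p,M,s=pose(); print("tcp",p.round(4),"tooly yaw",np.degrees(np.arctan2(M[1,1],M[0,1])).round(2),"tilt",M[:,2].round(4)); return (M.T@(np.array(target)-p)).round(4)
E
python3 - <<'E'
from h import *
s,d=load("scene0"),load("side0")
print("knob",tri([(s,(373,239)),(d,(331,274))]))
print("flask",plane(d,[(327,325)],.03),plane(s,[(378,278)],.03))
print("board d",plane(d,[(293,245),(353,249),(312,210),(357,210)],.012))
print("board s",plane(s,[(233,220),(270,243),(311,222)],.012))
print("jar",plane(d,[(321,372)],.05), "stone",plane(d,[(320,192)],.02),plane(s,[(222,197)],.02))
from h import pose
p,M,_=pose();print(M)
c=load("wrist0");print("cam in tool",M.T@(c["extrinsics"][:3,3]-p),M.T@c["extrinsics"][:3,:3])
E
```

```text
knob [ 0.49099556 -0.17890189  0.11346661]
flask [[ 0.4855027  -0.24286827  0.03      ]] [[ 0.45365514 -0.23097822  0.03      ]]
board d [[0.39504423 0.09744092 0.012     ]
 [0.557766   0.08335647 0.012     ]
 [0.44270131 0.29684871 0.012     ]
 [0.58082405 0.30261898 0.012     ]]
board s [[0.40011754 0.27470647 0.012     ]
 [0.39208    0.10371237 0.012     ]
 [0.55339011 0.09037319 0.012     ]]
jar [[ 0.47308799 -0.39617514  0.05      ]] stone [[0.46629207 0.40401423 0.02      ]] [[0.45887363 0.39685179 0.02      ]]
[[-9.62227601e-01  2.72246137e-01 -2.92158303e-04]
 [ 2.72246272e-01  9.62226539e-01 -1.43387950e-03]
 [-1.09245682e-04 -1.45925744e-03 -9.99998929e-01]]
cam in tool [ 0.06938408 -0.00065419  0.02893948] [[-8.65856350e-04 -9.60782897e-01 -2.77300335e-01]
 [ 9.99998558e-01 -4.26770752e-04 -1.64378114e-03]
 [ 1.46097313e-03 -2.77301359e-01  9.60781881e-01]]
```

View pics/wrist0.png

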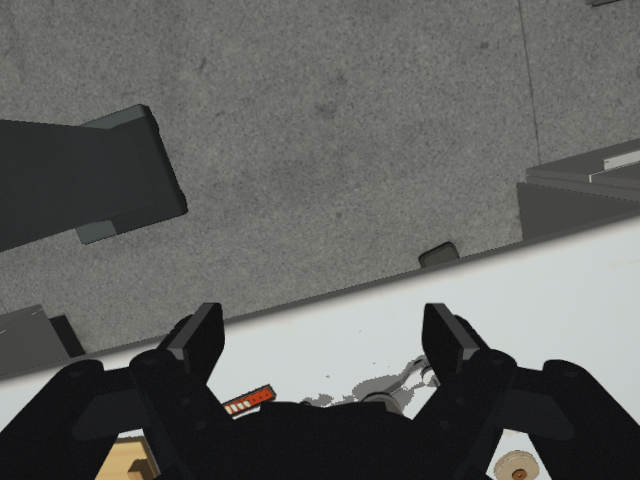

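Wrist view: the fingers fill the rows below about 300, and the edge of the bench and the corner of the board (125,460) are visible. Next I fly to the board, keeping well clear of the base axis.

The manual's scale: shifts go in shares of 50 mm and turns go in shares of 4 rad. Converting my numbers, -0.039 m is -0.78, -0.03 m is -0.6, -0.14 rad / 4 = -0.035.

```bash
echo '{"dx":[0,0,-0.4,-0.6,-0.6,-0.6,-0.6,-0.6,-0.6,-0.6],"dy":[0,0,-0.52,-0.78,-0.78,-0.78,-0.78,-0.78,-0.78,-0.78],"dz":[0,0,0,0,0,0,0,0,0,0],"spin":[-0.035,-0.034,0,0,0,0,0,0,0,0],"jaw":[0.085,0.085,0.085,0.085,0.085,0.085,0.085,0.085,0.085,0.085]}' > path.dat && python3 inch.py path.dat; echo '{"dx":[-0.6,-0.6,-0.6,-0.6,-0.6,-0.4,0,0],"dy":[-0.78,-0.78,-0.78,-0.4,0,0,0,0],"dz":[0,0,0,0,0,0,0,0],"spin":[0,0,0,0,0,0,0,0],"jaw":[0.085,0.085,0.085,0.085,0.085,0.085,0.085,0.085]}' > path.dat && python3 inch.py path.dat; python3 -c "
from h import *
snap('wrist','1');print(delta((.55,-.2,.405)))"
```

```text
clock: 1.15
ee_pos: [0.4079, 0.3246, 0.4047]
tcp_rot: [0.0, -0.0, 1.0, 0.0]
ft_force: [0.5, -0.1, 0.1]
grip_width: 0.0851
finger_force: 0.0
clock: 1.95
ee_pos: [0.5767, 0.1896, 0.4041]
tcp_rot: [-0.001, -0.0, 1.0, -0.0]
ft_force: [0.2, 0.7, 0.4]
grip_width: 0.0849
finger_force: 0.0
tcp [0.5762 0.1898 0.4042] tooly yaw 90.05 tilt [-1.8e-03 -2.0e-04 -1.0e+00]
[ 0.0266 -0.3898 -0.0007]
```

Converted, -0.045 m is -0.9, -0.04 m is -0.8.

```bash
echo '{"dx":[0,0,0,0,0,0,0,0.2,0.34,0],"dy":[-0.4,-0.9,-0.9,-0.9,-0.9,-0.9,-0.9,-0.9,-0.8,-0.4],"dz":[0,0,0,0,0,0,0,0,0,0],"spin":[0,0,0,0,0,0,0,0,0,0],"jaw":[0.085,0.085,0.085,0.085,0.085,0.085,0.085,0.085,0.085,0.085]}' > path.dat && python3 inch.py path.dat; echo '{"dx":[0,0],"dy":[0,0],"dz":[0,0],"spin":[0,0],"jaw":[0.085,0.085]}' > path.dat && python3 inch.py path.dat; python3 -c "
from h import *
snap('wrist','2');print(delta((.55,-.2,.405)))
a=cv2.imread('pics/wrist1.png');b=cv2.imread('pics/wrist2.png')
cv2.imwrite('pics/w12.png',np.vstack([a[0:300],b[0:300]]))"
```

```text
clock: 3.0
ee_pos: [0.5465, -0.2095, 0.4051]
tcp_rot: [-0.001, 0.003, 1.0, -0.0]
ft_force: [-0.3, -0.6, 0.2]
grip_width: 0.0848
finger_force: 0.0
clock: 3.2
ee_pos: [0.5499, -0.2043, 0.4047]
tcp_rot: [0.0, -0.0, 1.0, 0.001]
ft_force: [-0.6, -0.0, -0.2]
grip_width: 0.0847
finger_force: 0.0
tcp [ 0.5504 -0.2034  0.4046] tooly yaw 90.17 tilt [ 1.e-04  2.e-03 -1.e+00]
[ 0.0004  0.0034 -0.0004]
```

View pics/w12.png

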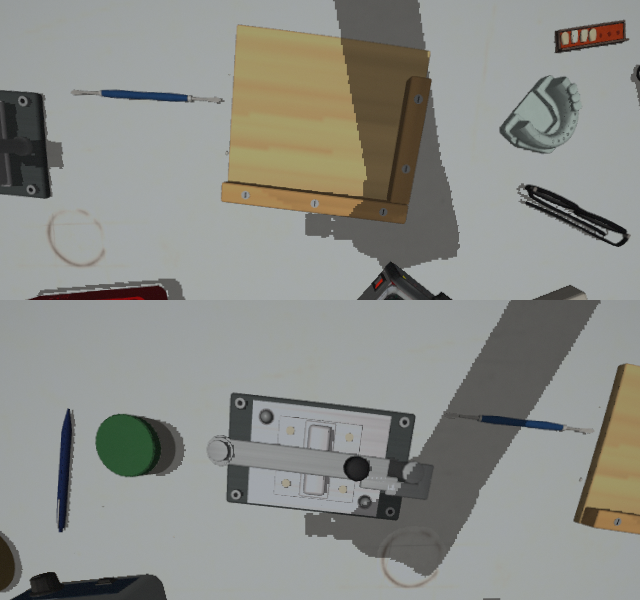

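Wrist views, board above and flask below. Board: its corners are at (237,25), (430,50), (405,222) and (222,200), with the inner fence corner near (390,200). Flask: the plate screws are at (240,103), (404,122), (391,212) and (236,195), the pin tips at (266,116) and (365,202), the knob at (357,168), and the pivot at (218,150) on the left.

```bash
cat > meas.py <<'E'
from h import *
def circ(c,p,rmin,rmax,w=22,up=4):
    g=cv2.cvtColor(c["color"],cv2.COLOR_RGB2GRAY); x,y=map(int,p)
    a=cv2.resize(g[y-w:y+w,x-w:x+w],None,fx=up,fy=up,interpolation=cv2.INTER_CUBIC)
    r=cv2.HoughCircles(a,cv2.HOUGH_GRADIENT_ALT,1,30,param1=150,param2=.5,minRadius=rmin*up,maxRadius=rmax*up)
    if r is None: return None
    r=r[0]/up; r=r[np.argmin(np.hypot(r[:,0]-w,r[:,1]-w))]
    return (x-w+r[0]+.5/up-.5,y-w+r[1]+.5/up-.5,r[2])
E
python3 - <<'E'
from meas import *
c=load("wrist2")
for n,p,a,b,z in [("s1",(240,103),4,9,.011),("s2",(404,122),4,9,.011),("s3",(391,212),4,9,.011),("s4",(236,195),4,9,.011),("p1",(266,116),4,10,.08),("p2",(365,202),4,10,.08),("knob",(357,168),9,17,.128),("piv",(218,150),9,18,.107)]:
    r=circ(c,p,a,b); print(n,r, plane(c,[r[:2]],z).round(4) if r else None)
b=load("wrist1")
m=cv2.inRange(cv2.cvtColor(b["color"],cv2.COLOR_RGB2HSV),(8,60,40),(28,255,255)); m[300:]=0
n,l,st,_=cv2.connectedComponentsWithStats(cv2.morphologyEx(m,cv2.MORPH_OPEN,np.ones((3,3))));i=1+np.argmax(st[1:,4]);print(st[i])
cs,_=cv2.findContours((l==i).astype(np.uint8),cv2.RETR_EXTERNAL,cv2.CHAIN_APPROX_NONE)
print(cv2.approxPolyDP(cs[0],6,True).reshape(-1,2).tolist())
# crop enlarged for board corner
r=cv2.imread("pics/wrist1.png")[20:235,210:440]; r2=cv2.imread("pics/wrist2.png")[80:230,200:440]
cv2.imwrite("pics/c1.png",cv2.resize(r,None,fx=2.5,fy=2.5)); cv2.imwrite("pics/c2.png",cv2.resize(r2,None,fx=3,fy=3))
E
```

```text
s1 (np.float32(239.375), np.float32(102.875), np.float32(5.2924986)) [[ 0.4323 -0.2893  0.011 ]]
s2 (np.float32(403.375), np.float32(120.875), np.float32(5.3474474)) [[ 0.4496 -0.1223  0.011 ]]
s3 (np.float32(390.375), np.float32(211.375), np.float32(4.726319)) [[ 0.5434 -0.1309  0.011 ]]
s4 (np.float32(235.375), np.float32(194.625), np.float32(7.3623924)) [[ 0.5251 -0.2993  0.011 ]]
p1 (np.float32(264.625), np.float32(115.875), np.float32(5.8169374)) [[ 0.4517 -0.2529  0.08  ]]
p2 (np.float32(365.125), np.float32(201.875), np.float32(6.8962603)) [[ 0.5231 -0.1677  0.08  ]]
knob (np.float32(357.875), np.float32(170.375), np.float32(13.410061)) [[ 0.4935 -0.1797  0.128 ]]
piv (np.float32(217.375), np.float32(150.625), np.float32(10.7766695)) [[ 0.4793 -0.2862  0.107 ]]
[  221    25   210   199 33416]
[[238, 25], [221, 200], [403, 223], [430, 85], [429, 51]]
```

View pics/c1.png

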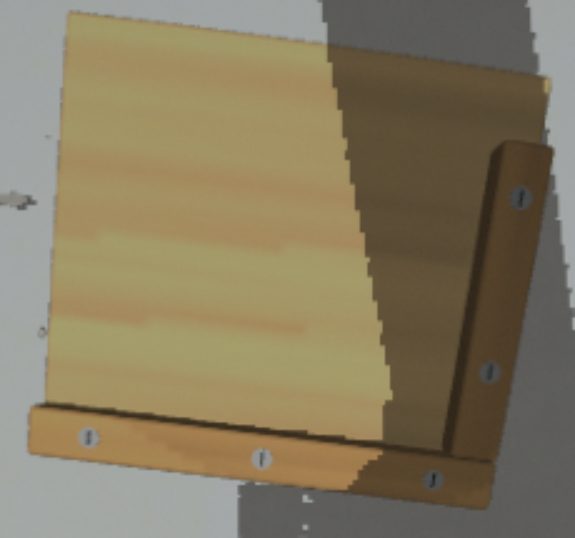

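Board crop: the base of the far fence runs (45,404) to (445,450), the base of the left fence runs (490,160) to (443,448), and the inner corner is about (443,449) in the crop. The fence screws are at (88,437), (261,458), (433,479), (520,197) and (490,372).

```bash
python3 - <<'E'
from meas import *
b=load("wrist1")
cr=lambda x,y:(210+(x+.5)/2.5-.5,20+(y+.5)/2.5-.5)
S=[]
for p in [(88,437),(261,458),(433,479),(520,197),(490,372)]:
    q=cr(*p); X=plane(b,[q],.034)[0]; S.append(X); print("screw",np.round(q,1),X.round(4))
a=lambda v:np.degrees(np.arctan2(-v[0],v[1])).round(2)
print("yaw far",a(S[2]-S[0]),"left",np.degrees(np.arctan2((S[4]-S[3])[1],(S[4]-S[3])[0])))
C=plane(b,[cr(443,449),cr(45,404),cr(70,12),cr(548,77)],.012);print("corner",C[0],"yaw",a(C[0]-C[1]),"top edge",a(C[3]-C[2]))
yaw=np.radians(a(C[3]-C[2]));Rm=np.array([[np.cos(yaw),-np.sin(yaw)],[np.sin(yaw),np.cos(yaw)]])
print("corner from ply corners",C[2][:2]+Rm@[150,170]@np.eye(2)/1000 if 0 else C[2][:2]+Rm@[.150,.170],C[3][:2]+Rm@[.150,-.020])
# height check from scene/side: far-right outer top corner etc.
s,d=load("scene0"),load("side0")
print(proj(s,[C[0],C[2],C[3]]).round(1),proj(d,[C[0],C[2],C[3]]).round(1))
p,M,_=pose()
# strap push pose: flask yaw -6deg, tool
th=-.105; kn=np.array([.4906,-.1806]); pv=np.array([.4796,-.2860])
for f in (-.35,0,.4,.8,1.2,1.5,1.6): 
    ang=th-f; print(f,(pv+.106*np.array([-np.sin(ang),np.cos(ang)])).round(4))
E
```

```text
screw [244.9 194.5] [0.5482 0.1096 0.034 ]
screw [314.1 202.9] [0.5569 0.1794 0.034 ]
screw [382.9 211.3] [0.5654 0.2496 0.034 ]
screw [417.7  98.5] [0.4575 0.278  0.034 ]
screw [405.7 168.5] [0.5226 0.2704 0.034 ]
yaw far -7.01 left -6.688530230405196
corner [0.55612606 0.25727977 0.012     ] yaw -6.5 top edge -7.08
corner from ply corners [0.55656351 0.25654587] [0.55620868 0.25374596]
[[273.3 202.6]
 [268.  243.4]
 [231.7 216.7]] [[349.6 217.1]
 [290.1 243.2]
 [301.2 210.5]]
-0.35 [ 0.4539 -0.1832]
0 [ 0.4907 -0.1806]
0.4 [ 0.5309 -0.1932]
0.8 [ 0.563  -0.2205]
1.2 [ 0.5819 -0.2582]
1.5 [ 0.5855 -0.2896]
1.6 [ 0.5846 -0.3002]
```

The flask is at (0.4875, -0.2104) with yaw -0.105. The board corner is at (0.5562, 0.2565) with yaw -0.121. I will swing the strap by caging the knob loosely between the fingers along the tangent, turning the tool with the swing.

Converted, 0.03 m is 0.6, 0.0132 m is 0.264, -0.1463 rad / 4 = -0.0366.

```bash
echo '{"dx":[0.6,0.6,0,0,0,0,0,0,0,0],"dy":[0.26,0.264,0,0,0,0,0,0,0,0],"dz":[0,0,0,0,0,0,0,0,0,0],"spin":[0,0,-0.0366,-0.0366,-0.0366,-0.0366,-0.0366,-0.0366,-0.0366,-0.0366],"jaw":[0.026,0.026,0.026,0.026,0.026,0.026,0.026,0.026,0.026,0.026]}' > path.dat && python3 inch.py path.dat; echo '{"dx":[0,0,0,0,0],"dy":[0,0,0,0,0],"dz":[0,0,0,0,0],"spin":[-0.0366,-0.0366,0,0,0],"jaw":[0.026,0.026,0.026,0.026,0.026]}' > path.dat && python3 inch.py path.dat; python3 -c "
from h import *
print(delta((.4907,-.1806,.280)),pose()[2]['joint_positions'].round(2))"
```

```text
clock: 4.25
ee_pos: [0.4921, -0.1763, 0.4004]
tcp_rot: [-0.004, -0.51, 0.86, 0.003]
ft_force: [-0.2, 0.5, -0.9]
grip_width: 0.0262
finger_force: 0.0
clock: 4.75
ee_pos: [0.4931, -0.1794, 0.3905]
tcp_rot: [-0.015, -0.545, 0.838, 0.01]
ft_force: [0.5, -0.2, 0.8]
grip_width: 0.0259
finger_force: 0.0
tcp [ 0.4931 -0.1794  0.3905] tooly yaw 156.07 tilt [-3.520e-02  9.000e-04 -9.994e-01]
[ 0.0006 -0.0019  0.1105] [ 0.48  0.2  -0.24  1.83  0.06  1.14  2.93]
```

Joint 7 reached its limit, so I'll use the half-turn equivalent instead, turning the other way.

Converted, 0.15 rad / 4 = 0.0375.

```bash
for i in 1; do echo '{"dx":[0,0,0,0,0,0,0,0,0,0],"dy":[0,0,0,0,0,0,0,0,0,0],"dz":[0,0,0,0,0,0,0,0,0,0],"spin":[0.035,0.0375,0.0375,0.0375,0.0375,0.0375,0.0375,0.0375,0.0375,0.0375],"jaw":[0.026,0.026,0.026,0.026,0.026,0.026,0.026,0.026,0.026,0.026]}' > path.dat && python3 inch.py path.dat >/dev/null; echo '{"dx":[0,0,0,0,0,0,0,0,0,0],"dy":[0,0,0,0,0,0,0,0,0,0],"dz":[0,0,0,0,0,0,0,0,0,0],"spin":[0.0375,0.0375,0.0375,0.0375,0.0375,0.0375,0.0375,0.0375,0.035,0],"jaw":[0.026,0.026,0.026,0.026,0.026,0.026,0.026,0.026,0.026,0.026]}' > path.dat && python3 inch.py path.dat; echo '{"dx":[0,0],"dy":[0,0],"dz":[0,0],"spin":[0,0],"jaw":[0.026,0.026]}' > path.dat && python3 inch.py path.dat;done; python3 -c "
from h import *
print(delta((.4907,-.1806,.280)),pose()[2]['joint_positions'].round(2))"
```

```text
clock: 6.75
ee_pos: [0.4934, -0.1785, 0.3908]
tcp_rot: [-0.012, 0.743, 0.669, -0.013]
ft_force: [0.2, 0.5, 0.8]
grip_width: 0.0259
finger_force: 0.0
clock: 6.95
ee_pos: [0.4932, -0.179, 0.3905]
tcp_rot: [-0.012, 0.742, 0.67, -0.012]
ft_force: [-0.6, -0.0, 0.4]
grip_width: 0.026
finger_force: 0.0
tcp [ 0.4932 -0.179   0.3905] tooly yaw -5.87 tilt [-0.0349  0.0014 -0.9994]
[-0.0016  0.0015  0.1105] [ 0.2   0.2   0.07  1.84 -0.01  1.14  0.17]
```

The limit left a 2° tilt in the commanded pose. The loose cage tolerates that, so I'll swing the strap now and square the tool up afterwards.

Converted, 0.03 m is 0.6, 0.02 m is 0.4.

```bash
echo '{"dx":[-0.03,0,0,0,0],"dy":[0.08,0.08,0,0,0],"dz":[0.6,0.6,0.4,0,0],"spin":[0,0,0,0,0],"jaw":[0.026,0.026,0.026,0.026,0.026]}' > path.dat && python3 inch.py path.dat; python3 -c "
from h import *
print(delta((.4965,-.1808,.284)));snap('side','1');snap('scene','1')
s=cv2.imread('pics/side1.png')[230:330,270:390];t=cv2.imread('pics/scene1.png')[210:310,320:440]
cv2.imwrite('pics/c3.png',cv2.resize(np.hstack([s,t]),None,fx=3.3,fy=3.3,interpolation=2))"
```

```text
clock: 7.45
ee_pos: [0.4982, -0.1819, 0.3104]
tcp_rot: [-0.012, 0.743, 0.669, -0.013]
ft_force: [0.0, 0.6, 0.2]
grip_width: 0.0262
finger_force: 0.0
tcp [ 0.4982 -0.1819  0.3104] tooly yaw -6.0 tilt [-0.0351  0.0016 -0.9994]
[ 0.001  -0.0009  0.0265]
```

View pics/c3.png

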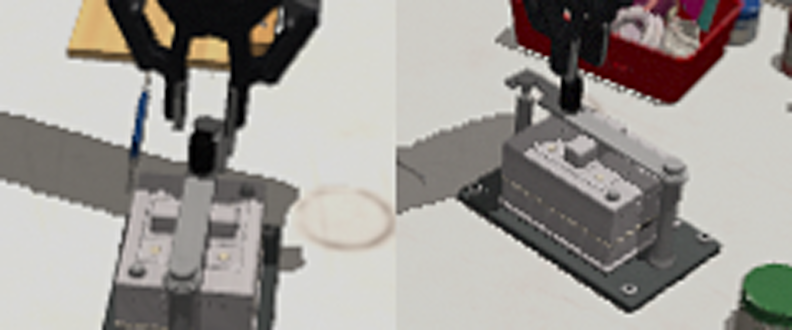

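The crops show the fingers straddling the knob: in the side crop they are at columns 180 and 237 with the knob at 204. I'll descend and then start the arc.

Converted, 0.0135 m is 0.27, 0.013 m is 0.26.

```bash
echo '{"dx":[0.02,0,0,0],"dy":[-0.02,0,0,0.01],"dz":[0.26,0.27,0,0],"spin":[0,0,0,0],"jaw":[0.026,0.026,0.026,0.026]}' > path.dat && python3 inch.py path.dat; echo '{"dx":[-0.006,-0.01,-0.01,-0.01,0,0],"dy":[0.212,0.212,0.212,0.212,0,0],"dz":[0,0,0,0,0,0],"spin":[0.025,0.025,0.025,0.025,0,0],"jaw":[0.026,0.026,0.026,0.026,0.026,0.026]}' > path.dat && python3 inch.py path.dat; python3 -c "
from h import *
pv=np.array([.4796,-.2860]);a=-.105-.4;k=pv+.106*np.array([-np.sin(a),np.cos(a)])
print(delta((k[0]+.0058,k[1],.284)),'yaw should be',np.degrees(a))"
```

```text
clock: 7.95
ee_pos: [0.4964, -0.1806, 0.2829]
tcp_rot: [-0.013, 0.743, 0.669, -0.013]
ft_force: [0.9, 0.3, 0.0]
grip_width: 0.0258
finger_force: 0.0
clock: 8.55
ee_pos: [0.537, -0.193, 0.2822]
tcp_rot: [-0.01, 0.861, 0.509, -0.015]
ft_force: [-0.3, -0.6, -0.0]
grip_width: 0.026
finger_force: 0.0
tcp [ 0.537  -0.193   0.2822] tooly yaw -28.83 tilt [-0.0352  0.0018 -0.9994]
[-0.0004 -0.0002 -0.0017] yaw should be -28.934368654106574
```

Converted, 0.0106 m is 0.212, -0.0005 m is -0.01, 0.1 rad / 4 = 0.025.

```bash
echo '{"dx":[-0.01,-0.01,-0.01,-0.01,-0.01,-0.01,-0.01,-0.01,-0.01],"dy":[0.212,0.212,0.212,0.212,0.212,0.212,0.212,0.212,0.212],"dz":[0,0,0,0,0,0,0,0,0],"spin":[0.025,0.025,0.025,0.025,0.025,0.025,0.025,0.025,0.025],"jaw":[0.026,0.026,0.026,0.026,0.026,0.026,0.026,0.026,0.026]}' > path.dat && python3 inch.py path.dat; echo '{"dx":[-0.01,-0.01,-0.01,-0.01,0,0],"dy":[0.212,0.212,0.212,0.212,0,0],"dz":[0,0,0,0,0,0],"spin":[0.025,0.025,0.025,0.025,0,0],"jaw":[0.026,0.026,0.026,0.026,0.026,0.026]}' > path.dat && python3 inch.py path.dat;  python3 -c "
from h import *
pv=np.array([.4796,-.2860]);a=-.105-1.7;k=pv+.106*np.array([-np.sin(a),np.cos(a)])
print(delta((k[0]+.0058,k[1],.284)),'yaw should be',np.degrees(a),pose()[2]['joint_positions'].round(2))"
```

```text
clock: 9.45
ee_pos: [0.5902, -0.2679, 0.2801]
tcp_rot: [-0.003, 0.996, 0.082, -0.018]
ft_force: [-1.6, 0.6, 0.6]
grip_width: 0.0258
finger_force: 0.4
clock: 10.05
ee_pos: [0.5889, -0.3102, 0.2801]
tcp_rot: [0.001, 0.993, -0.116, -0.018]
ft_force: [0.7, -0.1, -0.6]
grip_width: 0.0261
finger_force: 0.0
tcp [ 0.5889 -0.3102  0.2801] tooly yaw -103.27 tilt [-0.0353  0.0024 -0.9994]
[-0.0004  0.0005 -0.0039] yaw should be -103.41888202111359 [ 0.11  0.58  0.44  1.61 -0.26  1.04 -1.17]
```

The strap is at about 1.7 rad. I'll go straight up, square the yaw, then rise to the upper reach limit to take out the inward tilt.

Converted, -0.05 m is -1, -0.045 m is -0.9, -0.127 rad / 4 = -0.0318.

```bash
echo '{"dx":[0,0,0,0,0,0,0,0,0,0],"dy":[0,0,0,0,-0.6,-0.9,-0.9,-0.9,-0.9,-0.9],"dz":[-0.4,-0.8,-1,-1,-0.8,-0.4,-0.4,-0.4,-0.4,-0.4],"spin":[0,0,0,-0.0318,0,0,0,0,0,0],"jaw":[0.026,0.06,0.085,0.085,0.085,0.085,0.085,0.085,0.085,0.085]}' > path.dat && python3 inch.py path.dat; echo '{"dx":[0,0,0,0,0,0],"dy":[-0.6,-0.4,0,0,0,0],"dz":[-0.8,-1,-1,-1,0,0],"spin":[0,0,0,0,0,0],"jaw":[0.085,0.085,0.085,0.085,0.085,0.085]}' > path.dat && python3 inch.py path.dat;  python3 -c "
from h import *
print(delta((.57,0,.8)),pose()[2]['joint_positions'].round(2))"
```

```text
clock: 11.05
ee_pos: [0.6265, -0.0549, 0.5805]
tcp_rot: [-0.0, 0.999, -0.052, -0.017]
ft_force: [0.8, 0.8, -0.8]
grip_width: 0.085
finger_force: 0.0
clock: 11.65
ee_pos: [0.6351, -0.0093, 0.7621]
tcp_rot: [-0.001, 0.999, -0.052, -0.013]
ft_force: [0.5, 0.5, -1.3]
grip_width: 0.085
finger_force: 0.0
tcp [ 0.6351 -0.0093  0.7621] tooly yaw -96.0 tilt [-0.0258  0.0024 -0.9997]
[-0.0667 -0.0024 -0.0361] [-0.19  0.4   0.27  0.78 -0.11  2.   -1.66]
```

Joint 6 is at its 2.0 limit and the tilt is shrinking as expected. I'll continue in small steps.

Converted, -0.02 m is -0.4.

```bash
echo '{"dx":[0,0,0],"dy":[0,0,0],"dz":[-0.4,0,0],"spin":[0,0,0],"jaw":[0.085,0.085,0.085]}' > path.dat && python3 inch.py path.dat >/dev/null;  python3 -c "
from h import *
print(delta((.57,0,.8)),pose()[2]['joint_positions'].round(2))"
```

```text
tcp [ 0.6291 -0.0093  0.7694] tooly yaw -96.13 tilt [-0.0144  0.0015 -0.9999]
[-0.0602 -0.0029 -0.0297] [-0.19  0.39  0.27  0.78 -0.11  1.99 -1.67]
```

Converted, -0.025 m is -0.5.

```bash
echo '{"dx":[0,0,0],"dy":[0,0,0],"dz":[-0.5,0,0],"spin":[0,0,0],"jaw":[0.085,0.085,0.085]}' > path.dat && python3 inch.py path.dat >/dev/null;  python3 -c "
from h import *
print(delta((.57,0,.8)),pose()[2]['joint_positions'].round(2))"
```

```text
tcp [ 0.621  -0.0094  0.7815] tooly yaw -96.15 tilt [ 0.0068  0.0013 -1.    ]
[-0.0515 -0.0039 -0.0188] [-0.2   0.37  0.28  0.78 -0.11  2.   -1.67]
```

Residual tilt is 0.4°, well inside the play on the pins. Next I fly over the flask.

```bash
echo '{"dx":[-0.22,-0.22,-0.22,-0.22,-0.22,-0.22,-0.22,-0.22,-0.22,-0.22],"dy":[0.42,0.42,0.42,0.42,0.42,0.42,0.42,0.42,0.42,0.42],"dz":[0.84,0.84,0.84,0.84,0.84,0.84,0.84,0.84,0.84,0.8],"spin":[0,0,0,0,0,0,0,0,0,0],"jaw":[0.085,0.085,0.085,0.085,0.085,0.085,0.085,0.085,0.06,0.05]}' > path.dat && python3 inch.py path.dat;echo '{"dx":[0,0,0,0],"dy":[0,0,0,0],"dz":[0,0,0,0],"spin":[0,0,0,0],"jaw":[0.04,0.04,0.04,0.04]}' > path.dat && python3 inch.py path.dat;  python3 -c "
from h import *
snap('wrist','3');print(delta((.4875,-.2104,.25)),pose()[2]['joint_positions'].round(2))"
```

```text
clock: 13.25
ee_pos: [0.4908, -0.2063, 0.36]
tcp_rot: [-0.001, 0.999, -0.054, 0.003]
ft_force: [0.8, 0.4, -0.9]
grip_width: 0.0584
finger_force: 0.0
clock: 13.65
ee_pos: [0.4933, -0.205, 0.3634]
tcp_rot: [-0.001, 0.999, -0.053, 0.004]
ft_force: [0.1, 0.1, 0.2]
grip_width: 0.0399
finger_force: 0.0
tcp [ 0.4931 -0.2051  0.3633] tooly yaw -96.04 tilt [ 8.4e-03  8.0e-04 -1.0e+00]
[-0.0059  0.006   0.1132] [ 0.01  0.24  0.36  1.87 -0.1   1.04 -1.27]
```

View pics/wrist3.png

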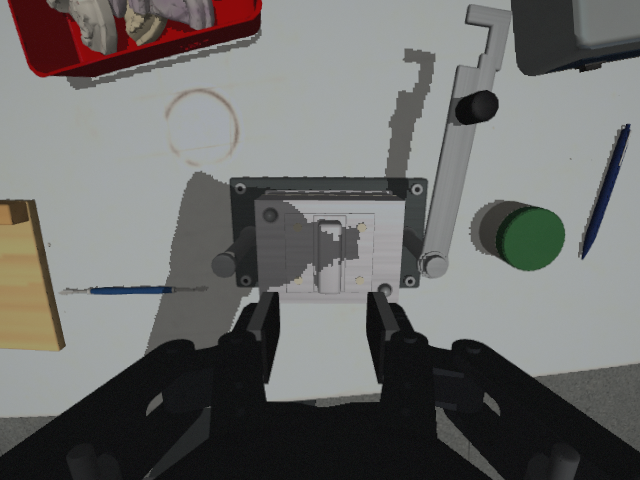

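Strap well clear, its tip at (490,15). Pin tips are at (271,214) and (386,290), and the rib crest spans x 318–341, y 221–292.

```bash
python3 - <<'E'
from meas import *
c,d=load("wrist3"),load("wrist2")
P=[]
for n,p,q in [("pin+",(271,214),(365,202)),("pin-",(386,290),(266,116)),("piv",(432,264),(218,150)),("stud",(223,265),(412,172))]:
    r=circ(c,p,4,14,w=14); s=circ(d,q,4,14,w=14)
    if r is None: r=p; print("manual")
    if s is None: s=q; print("manual2")
    print(n,np.round(r,1),tri([(c,r[:2]),(d,s[:2])]).round(4),plane(c,[r[:2]],.08 if 'pin' in n else .107).round(4))
print("rib corners z.092",plane(c,[(318,222),(341,222),(318,292),(341,292)],.092).round(4))
print(delta((.4875-.0013,-.2104,.25)))
E
```

```text
pin+ [269.9 213.9   7.5] [ 0.524  -0.167   0.0735] [[ 0.525  -0.1684  0.08  ]]
pin- [385.4 291.4   5.1] [ 0.4516 -0.2529  0.0793] [[ 0.4519 -0.2526  0.08  ]]
piv [435.9 267.6  10.1] [ 0.4792 -0.2841  0.11  ] [[ 0.4781 -0.2856  0.107 ]]
manual2
stud [223.4 263.9  12.6] [ 0.4959 -0.1338  0.1034] [[ 0.497  -0.1347  0.107 ]]
rib corners z.092 [[ 0.5171 -0.2047  0.092 ]
 [ 0.5153 -0.2214  0.092 ]
 [ 0.4623 -0.1986  0.092 ]
 [ 0.4604 -0.2164  0.092 ]]
tcp [ 0.4931 -0.2051  0.3633] tooly yaw -96.04 tilt [ 8.4e-03  8.0e-04 -1.0e+00]
[-0.0072  0.0062  0.1132]
```

Converted, 0.03 m is 0.6, 0.006 m is 0.12.

```bash
echo '{"dx":[-0.14,0,0,0,0,0,0],"dy":[0.12,0,0,0,0,0,0],"dz":[0.4,0.6,0.6,0.4,0.2,0,0],"spin":[0,0,0,0,0,0,0],"jaw":[0.04,0.04,0.04,0.04,0.04,0.04,0.04]}' > path.dat && python3 inch.py path.dat;  python3 -c "
from h import *
print(delta((.4867,-.2104,.25)))"
```

```text
clock: 14.4
ee_pos: [0.4856, -0.2109, 0.2527]
tcp_rot: [-0.001, 0.999, -0.053, 0.004]
ft_force: [-0.1, -0.5, 0.1]
grip_width: 0.0401
finger_force: 0.0
tcp [ 0.4856 -0.2109  0.2527] tooly yaw -96.13 tilt [ 7.1e-03  7.0e-04 -1.0e+00]
[ 0.001  -0.0006  0.0027]
```

Converted, 0.002 m is 0.04, 0.001 m is 0.02.

```bash
echo '{"dx":[0.02,0,0,0,0,0,0,0],"dy":[-0.01,0,0,0,0,0,0,0],"dz":[0.04,0,0,0,0,0,0,0],"spin":[0,0,0,0,0,0,0,0],"jaw":[0.04,0.03,0.02,0.01,0.01,0.01,0.01,0.01]}' > path.dat && python3 inch.py path.dat;  python3 -c "
from h import *
print(delta((.4867,-.2104,.25)),pose()[2]['moment'])"
```

```text
clock: 15.2
ee_pos: [0.4864, -0.2099, 0.2506]
tcp_rot: [-0.001, 0.999, -0.054, 0.003]
ft_force: [-0.9, 2.9, 4.8]
grip_width: 0.0165
finger_force: 61.2
tcp [ 0.4864 -0.2099  0.2506] tooly yaw -96.14 tilt [ 0.0064  0.0025 -1.    ]
[0.0003 0.0005 0.0006] [ 0.52356503  0.2376483  -0.02270896]
```

Converted, -0.004 m is -0.08, -0.003 m is -0.06.

```bash
echo '{"dx":[0,0,0,0],"dy":[0,0,0,0],"dz":[-0.06,-0.08,-0.08,0],"spin":[0,0,0,0],"jaw":[0.01,0.01,0.01,0.01]}' > path.dat && python3 inch.py path.dat;  python3 -c "
from h import *
print(delta((.4867,-.2104,.25)),pose()[2]['ft_force'],pose()[2]['moment'])"
```

```text
clock: 15.6
ee_pos: [0.4858, -0.2103, 0.2608]
tcp_rot: [-0.001, 0.999, -0.054, 0.002]
ft_force: [1.7, 2.0, -4.6]
grip_width: 0.0161
finger_force: 59.7
tcp [ 0.4858 -0.2103  0.2608] tooly yaw -96.15 tilt [ 0.0049  0.0017 -1.    ]
[0.0009 0.0001 0.0108] [ 1.65361381  1.97300124 -4.61219247] [ 0.42989965 -0.2721061   0.02024868]
```

The manual's scale: shifts go in shares of 50 mm and turns go in shares of 4 rad. Converting my numbers, -0.006 m is -0.12, -0.005 m is -0.1.

```bash
echo '{"dx":[0,0,0,0,0,0,0],"dy":[0,0,0,0,0,0,0],"dz":[-0.1,-0.12,-0.12,-0.12,-0.12,-0.12,0],"spin":[0,0,0,0,0,0,0],"jaw":[0.01,0.01,0.01,0.01,0.01,0.01,0.01]}' > path.dat && python3 inch.py path.dat;  python3 -c "
from h import *
print(delta((.4867,-.2104,.25)),pose()[2]['ft_force'],pose()[2]['moment'])"; echo '{"dx":[0,0,0,0,0,0,0,0],"dy":[0,0,0,0,0,0,0,0],"dz":[-0.2,-0.3,-0.4,-0.4,-0.3,-0.2,0,0],"spin":[0,0,0,0,0,0,0,0],"jaw":[0.01,0.01,0.01,0.01,0.01,0.01,0.01,0.01]}' > path.dat && python3 inch.py path.dat;python3 -c "
from h import *
snap('side','4');snap('scene','4')
s=cv2.imread('pics/side4.png')[170:370,250:400];t=cv2.imread('pics/scene4.png')[150:350,300:450]
cv2.imwrite('pics/c4.png',cv2.resize(np.hstack([s,t]),None,fx=2.6,fy=2.6,interpolation=2))
print(delta((.5065,.2041,.38)))"
```

```text
clock: 16.3
ee_pos: [0.4856, -0.2115, 0.2968]
tcp_rot: [-0.0, 0.999, -0.054, 0.003]
ft_force: [1.0, 0.6, -5.2]
grip_width: 0.0165
finger_force: 59.6
tcp [ 0.4856 -0.2115  0.2968] tooly yaw -96.2 tilt [ 6.7e-03 -1.0e-04 -1.0e+00]
[ 0.0007 -0.0011  0.0469] [ 0.99527865  0.61838881 -5.1722054 ] [-0.0422132  -0.04205865 -0.00030282]
clock: 17.1
ee_pos: [0.4849, -0.2106, 0.3852]
tcp_rot: [-0.001, 0.999, -0.054, 0.002]
ft_force: [0.7, -0.5, -6.0]
grip_width: 0.0164
finger_force: 59.7
tcp [ 0.4848 -0.2104  0.3846] tooly yaw -96.15 tilt [ 0.0029  0.0019 -1.    ]
[-0.0228 -0.4145  0.0054]
```

View pics/c4.png

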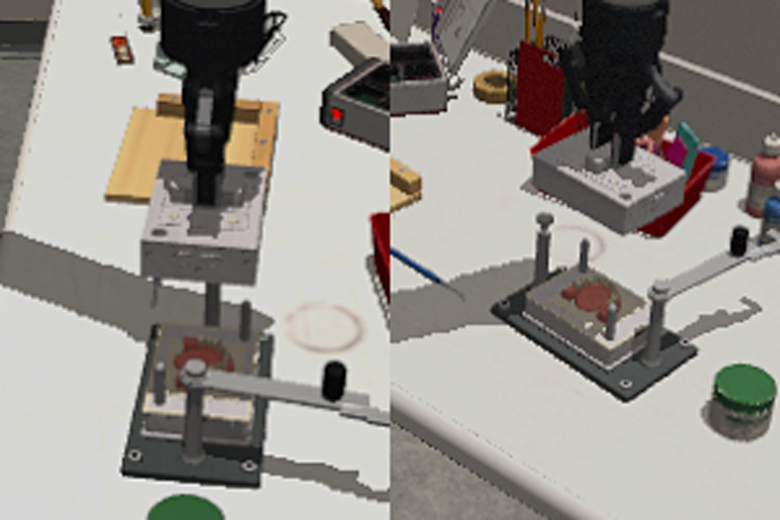

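The crops show the upper half level and clear of the pins, with the strap out to the side and the denture exposed. I'll carry it to a spot 8 mm short of both fences.

Converted, -0.037 m is -0.74, -0.012 m is -0.24.

```bash
echo '{"dx":[-0.02,-0.04,-0.06,-0.06,-0.06,-0.06,-0.06,-0.06,-0.06,-0.06],"dy":[-0.24,-0.5,-0.74,-0.74,-0.74,-0.74,-0.74,-0.74,-0.74,-0.74],"dz":[0,0,0,0,0,0,0,0,0,0],"spin":[0,0,0,0,0,0,0,0,0,0],"jaw":[0.01,0.01,0.01,0.01,0.01,0.01,0.01,0.01,0.01,0.01]}' > path.dat && python3 inch.py path.dat;echo '{"dx":[-0.06,-0.04,-0.02,0,0,0],"dy":[-0.72,-0.5,-0.24,0,0,0],"dz":[0,0,0,0,0,0],"spin":[0.0018,0.0018,0,0,0,0],"jaw":[0.01,0.01,0.01,0.01,0.01,0.01]}' > path.dat && python3 inch.py path.dat;python3 -c "
from h import *
print(delta((.4959,.1975,.2226)),pose()[2]['joint_positions'].round(2))"
```

```text
clock: 18.2
ee_pos: [0.4932, 0.1256, 0.3856]
tcp_rot: [-0.001, 0.999, -0.053, 0.002]
ft_force: [1.1, 0.2, -6.4]
grip_width: 0.0162
finger_force: 59.7
clock: 18.8
ee_pos: [0.4965, 0.1943, 0.386]
tcp_rot: [-0.0, 0.998, -0.062, 0.002]
ft_force: [0.0, -0.3, -5.9]
grip_width: 0.0167
finger_force: 59.7
tcp [0.4965 0.1943 0.386 ] tooly yaw -97.14 tilt [ 4.7e-03 -3.0e-04 -1.0e+00]
[-0.0018 -0.003   0.1634] [-0.52  0.21  0.08  1.84 -0.02  1.09 -2.13]
```

Converted, 0.035 m is 0.7, -0.003 m is -0.06.

```bash
echo '{"dx":[-0.02,0,0,0,0,0,0,0,0],"dy":[-0.06,0,0,0,0,0,0,0,0],"dz":[0.3,0.6,0.7,0.6,0.4,0.2,0.1,0,0],"spin":[0,0,0,0,0,0,0,0,0],"jaw":[0.01,0.01,0.01,0.01,0.01,0.01,0.01,0.01,0.01]}' > path.dat && python3 inch.py path.dat;python3 -c "
from h import *
print(delta((.4959,.1975,.2226)),pose()[2]['ft_force'])
c=snap('side','5');snap('scene','5')
s=cv2.imread('pics/side5.png')[160:270,270:390];t=cv2.imread('pics/scene5.png')[150:260,215:335]
cv2.imwrite('pics/c5.png',cv2.resize(np.hstack([s,t]),None,fx=3.3,fy=3.3,interpolation=2))"
```

```text
clock: 19.7
ee_pos: [0.4971, 0.1999, 0.2424]
tcp_rot: [-0.001, 0.998, -0.061, 0.004]
ft_force: [-0.4, 0.6, -5.4]
grip_width: 0.0161
finger_force: 59.6
tcp [0.4971 0.1999 0.2424] tooly yaw -96.98 tilt [ 0.0074  0.0023 -1.    ]
[-0.0011  0.0026  0.0198] [-0.40460992  0.55665903 -5.44284273]
```

View pics/c5.png

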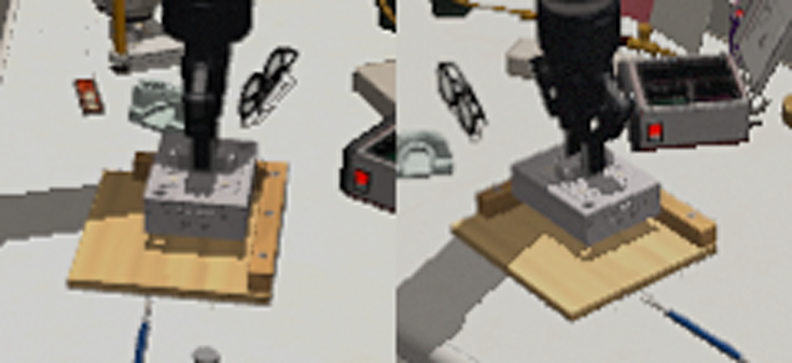

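It hovers about 20 mm over the board, square, just short of both fences. I'll lower it gently.

```bash
echo '{"dx":[-0.02,0,0,0,0,0,0],"dy":[0.05,0,0,0,0,0,0],"dz":[0.1,0.1,0.08,0.04,0.02,0,0],"spin":[0,0,0,0,0,0,0],"jaw":[0.01,0.01,0.01,0.01,0.01,0.01,0.01]}' > path.dat && python3 inch.py path.dat; echo '{"dx":[0,0,0],"dy":[0,0,0],"dz":[0.02,0.02,0],"spin":[0,0,0],"jaw":[0.01,0.01,0.01]}' > path.dat && python3 inch.py path.dat
```

```text
clock: 20.5
ee_pos: [0.4953, 0.1976, 0.2243]
tcp_rot: [-0.001, 0.998, -0.061, 0.003]
ft_force: [0.4, -0.2, -6.6]
grip_width: 0.0164
finger_force: 59.7
clock: 20.8
ee_pos: [0.4953, 0.1976, 0.2226]
tcp_rot: [-0.001, 0.998, -0.061, 0.003]
ft_force: [-1.1, -0.9, -2.0]
grip_width: 0.0166
finger_force: 60.1
```

Converted, 0.002 m is 0.04, 0.0005 m is 0.01.

```bash
echo '{"dx":[0,0,0.04,0.04,0.04,0],"dy":[0,0,0,0,0,0],"dz":[0.01,0,0,0,0,0],"spin":[0,0,0,0,0,0],"jaw":[0.01,0.01,0.01,0.01,0.01,0.01]}' > path.dat && python3 inch.py path.dat; echo '{"dx":[0.02,0.02,0],"dy":[0,0,0],"dz":[0,0,0],"spin":[0,0,0],"jaw":[0.01,0.01,0.01]}' > path.dat && python3 inch.py path.dat|grep -E 'pos|ft_'; echo '{"dx":[0.02,0],"dy":[0,0],"dz":[0,0],"spin":[0,0],"jaw":[0.01,0.01]}' > path.dat && python3 inch.py path.dat|grep -E 'pos|ft_'
```

```text
clock: 21.4
ee_pos: [0.4975, 0.1977, 0.2227]
tcp_rot: [0.0, 0.998, -0.06, -0.003]
ft_force: [-16.5, -0.9, 20.4]
grip_width: 0.0167
finger_force: 63.0
ee_pos: [0.5, 0.1977, 0.2227]
ft_force: [-11.8, -0.9, 11.9]
ee_pos: [0.5014, 0.1976, 0.2226]
ft_force: [-12.7, 0.7, 14.5]
```

Converted, -0.001 m is -0.02.

```bash
echo '{"dx":[0,0],"dy":[0,0],"dz":[-0.02,0],"spin":[0,0],"jaw":[0.01,0.01]}' > path.dat && python3 inch.py path.dat|grep -E 'pos|ft_'; echo '{"dx":[0.02,0],"dy":[0,0],"dz":[0,0],"spin":[0,0],"jaw":[0.01,0.01]}' > path.dat && python3 inch.py path.dat|grep -E 'pos|ft_';echo '{"dx":[0.02,0],"dy":[0,0],"dz":[0,0],"spin":[0,0],"jaw":[0.01,0.01]}' > path.dat && python3 inch.py path.dat|grep -E 'pos|ft_|rot'
```

```text
ee_pos: [0.504, 0.1967, 0.2226]
ft_force: [-2.3, 0.7, -0.7]
ee_pos: [0.5046, 0.1967, 0.2226]
ft_force: [-4.5, 0.7, 1.3]
ee_pos: [0.505, 0.1968, 0.2226]
tcp_rot: [-0.001, 0.998, -0.06, 0.001]
ft_force: [-6.5, 0.6, 3.4]
```

Converted, -0.002 m is -0.04.

```bash
echo '{"dx":[0,0,0,0],"dy":[-0.04,-0.04,-0.04,0],"dz":[0,0,0,0],"spin":[0,0,0,0],"jaw":[0.01,0.01,0.01,0.01]}' > path.dat && python3 inch.py path.dat|grep -E 'pos|ft_'; echo '{"dx":[0,0],"dy":[-0.02,0],"dz":[0,0],"spin":[0,0],"jaw":[0.01,0.01]}' > path.dat && python3 inch.py path.dat|grep -E 'pos|ft_';echo '{"dx":[0,0],"dy":[-0.02,0],"dz":[0,0],"spin":[0,0],"jaw":[0.01,0.01]}' > path.dat && python3 inch.py path.dat|grep -E 'pos|ft_';echo '{"dx":[0,0],"dy":[-0.02,0],"dz":[0,0],"spin":[0,0],"jaw":[0.01,0.01]}' > path.dat && python3 inch.py path.dat|grep -E 'pos|ft_|rot'
```

```text
ee_pos: [0.5056, 0.1983, 0.2226]
ft_force: [-8.9, -10.3, 11.0]
ee_pos: [0.5057, 0.1985, 0.2226]
ft_force: [-9.6, -9.7, 11.4]
ee_pos: [0.5057, 0.1988, 0.2226]
ft_force: [-11.1, -11.3, 12.9]
ee_pos: [0.5058, 0.1991, 0.2226]
tcp_rot: [0.005, 0.998, -0.062, -0.001]
ft_force: [-9.8, -13.1, 13.5]
```

Converted, -0.001 m is -0.02.

```bash
echo '{"dx":[0,0],"dy":[0,0],"dz":[-0.02,0],"spin":[0,0],"jaw":[0.01,0.01]}' > path.dat && python3 inch.py path.dat|grep -E 'pos|ft_';echo '{"dx":[0,0],"dy":[0,0],"dz":[-0.02,0],"spin":[0,0],"jaw":[0.01,0.01]}' > path.dat && python3 inch.py path.dat|grep -E 'pos|ft_';python3 -c "
from h import *
print(delta((.5048,.2044,.2226)))
c=snap('side','6');snap('scene','6')
s=cv2.imread('pics/side6.png')[170:270,280:380];t=cv2.imread('pics/scene6.png')[160:260,225:325]
cv2.imwrite('pics/c6.png',cv2.resize(np.hstack([s,t]),None,fx=4,fy=4,interpolation=2))"
```

```text
ee_pos: [0.5058, 0.2006, 0.2229]
ft_force: [-7.4, -8.3, 5.2]
ee_pos: [0.506, 0.2029, 0.2233]
ft_force: [-4.3, -1.9, -5.4]
tcp [0.506  0.2029 0.2233] tooly yaw -97.04 tilt [ 3.0e-04 -2.7e-03 -1.0e+00]
[-0.0014 -0.0013  0.0007]
```

View pics/c6.png

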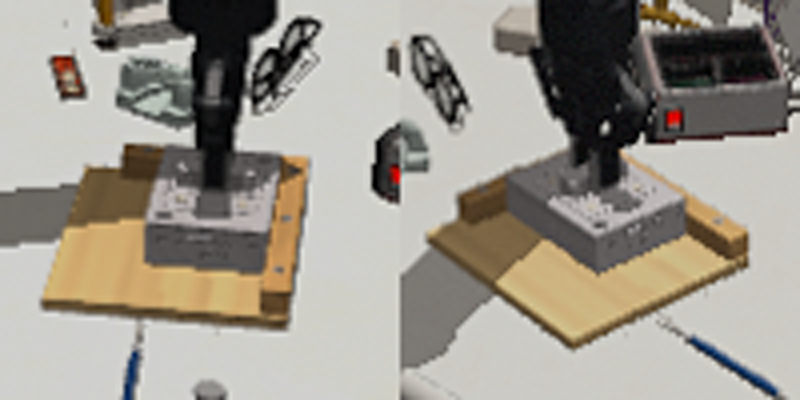

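It is up to the far fence and nearly against the left one. A little more in y.

Converted, -0.001 m is -0.02.

```bash
echo '{"dx":[0,0],"dy":[-0.02,0],"dz":[0,0],"spin":[0,0],"jaw":[0.01,0.01]}' > path.dat && python3 inch.py path.dat|grep -E 'pos|ft_';echo '{"dx":[0,0],"dy":[-0.02,0],"dz":[0,0],"spin":[0,0],"jaw":[0.01,0.01]}' > path.dat && python3 inch.py path.dat|grep -E 'pos|ft_';echo '{"dx":[0,0],"dy":[-0.02,0],"dz":[0,0],"spin":[0,0],"jaw":[0.01,0.01]}' > path.dat && python3 inch.py path.dat|grep -E 'pos|ft_|rot'
```

```text
ee_pos: [0.5062, 0.2048, 0.2234]
ft_force: [-4.8, -2.9, -5.6]
ee_pos: [0.5063, 0.2051, 0.2234]
ft_force: [-5.1, -4.7, -5.0]
ee_pos: [0.5064, 0.2053, 0.2234]
tcp_rot: [0.002, 0.998, -0.061, -0.0]
ft_force: [-6.4, -6.5, -3.7]
```

Converted, 0.001 m is 0.02.

```bash
echo '{"dx":[0,0],"dy":[0,0],"dz":[0.02,0],"spin":[0,0],"jaw":[0.01,0.01]}' > path.dat && python3 inch.py path.dat|grep -E 'pos|ft_'; echo '{"dx":[0,0,0,0,0],"dy":[0,0,0,0,0],"dz":[0,0,0,0,0],"spin":[0,0,0,0,0],"jaw":[0.03,0.04,0.04,0.04,0.04]}' > path.dat && python3 inch.py path.dat; echo '{"dx":[0,0,0,0,0,0,0],"dy":[0,0,0,0,0,0,0],"dz":[-0.2,-0.6,-0.8,-0.6,0,0,0],"spin":[0,0,0,0,0,0,0],"jaw":[0.04,0.04,0.04,0.04,0.04,0.04,0.04]}' > path.dat && python3 inch.py path.dat; python3 - <<'E'
from h import *
c=snap('wrist','7'); snap('side','7'); print(delta((.5,.2,.35)))
cor=np.array([.5562,.2565]);th=-.121;Rm=np.array([[np.cos(th),-np.sin(th)],[np.sin(th),np.cos(th)]])
f=lambda x,y,z:[*(cor+Rm@[x/1e3,y/1e3]),z]
q=proj(c,[f(-43,-58,.046)])[0].astype(int); print(q)
cv2.imwrite('pics/c7.png',cv2.resize(cv2.imread('pics/wrist7.png')[60:310,150:480],None,fx=2.4,fy=2.4,interpolation=2))
E
```

```text
ee_pos: [0.5064, 0.2053, 0.223]
ft_force: [-7.3, -7.7, 1.0]
clock: 25.3
ee_pos: [0.508, 0.2086, 0.2242]
tcp_rot: [-0.001, 0.998, -0.06, 0.003]
ft_force: [0.5, 0.2, 0.2]
grip_width: 0.0399
finger_force: 0.0
clock: 26.0
ee_pos: [0.5064, 0.2078, 0.333]
tcp_rot: [-0.0, 0.998, -0.061, 0.002]
ft_force: [-0.6, -0.2, 0.4]
grip_width: 0.0401
finger_force: 0.0
tcp [0.5064 0.2077 0.3325] tooly yaw -96.95 tilt [ 0.0027  0.     -1.    ]
[-0.0054  0.0085 -0.0175]
[326 245]
```

View pics/c7.png

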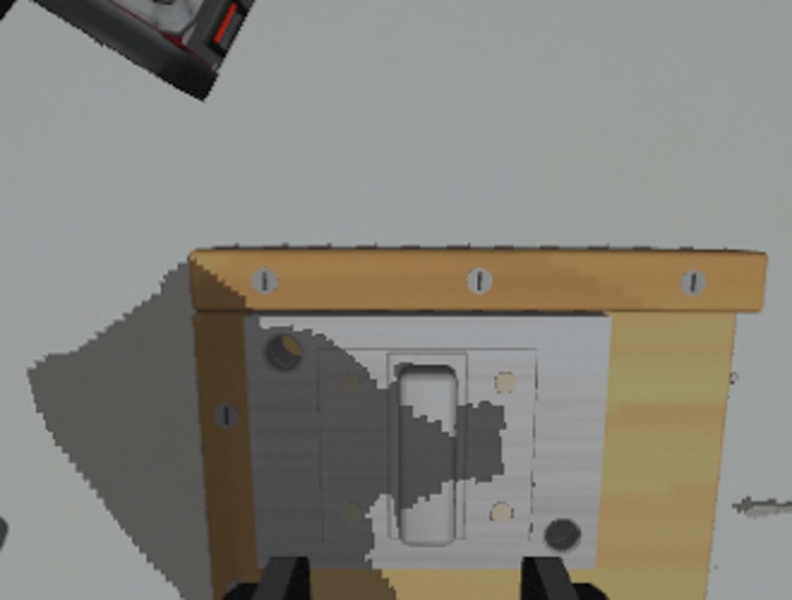

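The crop shows the block square in the corner, with a possible sliver of gap of about 1 mm along the far fence (rows 311–316). I'll nudge it low on both free sides with closed fingers so it is flush, starting at the near face.

Converted, 0.04 m is 0.8, -0.03 m is -0.6.

```bash
echo '{"dx":[-0.4,-0.6,-0.56,0,0,0,0,0,0,0],"dy":[0.02,0.02,0.03,0,0,0,0,0,0,0],"dz":[0,0,0,0.4,0.8,0.8,0.4,0.2,0,0],"spin":[0,0,0,0,0,0,0,0,0,0],"jaw":[0.03,0.02,0.0,0,0,0,0,0,0,0]}' > path.dat && python3 inch.py path.dat; python3 -c "
from h import *
print(delta((.4281,.2136,.198)))"
```

```text
clock: 27.1
ee_pos: [0.4303, 0.2143, 0.2039]
tcp_rot: [-0.001, 0.998, -0.061, 0.003]
ft_force: [-0.7, 0.3, 0.5]
grip_width: -0.0004
finger_force: 0.0
tcp [0.4303 0.2143 0.2039] tooly yaw -96.96 tilt [ 0.0061  0.0018 -1.    ]
[-0.0021  0.001   0.0059]
```

Converted, 0.008 m is 0.16, 0.005 m is 0.1.

```bash
echo '{"dx":[0,0.14,0.16,0,0.04,0],"dy":[0,0,0,0,0,0],"dz":[0.1,0,0,0,0,0],"spin":[0,0,0,0,0,0],"jaw":[0,0,0,0,0,0]}' > path.dat && python3 inch.py path.dat|grep -E 'pos|ft_'; echo '{"dx":[0.04,0.04,0],"dy":[0,0,0],"dz":[0,0,0],"spin":[0,0,0],"jaw":[0,0,0]}' > path.dat && python3 inch.py path.dat|grep -E 'pos|ft_';echo '{"dx":[0.04,0],"dy":[0,0],"dz":[0,0],"spin":[0,0],"jaw":[0,0]}' > path.dat && python3 inch.py path.dat|grep -E 'pos|ft_'
```

```text
ee_pos: [0.4469, 0.212, 0.1986]
ft_force: [0.0, 0.7, -0.6]
ee_pos: [0.4508, 0.2115, 0.1985]
ft_force: [0.5, -0.6, -0.2]
ee_pos: [0.4516, 0.2115, 0.1983]
ft_force: [-4.6, 0.4, 3.3]
```

Converted, 0.002 m is 0.04.

```bash
echo '{"dx":[0.04,0],"dy":[0,0],"dz":[0,0],"spin":[0,0],"jaw":[0,0]}' > path.dat && python3 inch.py path.dat|grep -E 'pos|ft_'; echo '{"dx":[0.04,0],"dy":[0,0],"dz":[0,0],"spin":[0,0],"jaw":[0,0]}' > path.dat && python3 inch.py path.dat|grep -E 'pos|ft_';echo '{"dx":[0.04,0,0],"dy":[0,0,0],"dz":[0,0,0],"spin":[0,0,0],"jaw":[0,0,0]}' > path.dat && python3 inch.py path.dat|grep -E 'pos|ft_'
```

```text
ee_pos: [0.4523, 0.2116, 0.1981]
ft_force: [-8.7, 1.2, 7.3]
ee_pos: [0.4528, 0.2116, 0.1979]
ft_force: [-12.2, 1.8, 10.0]
ee_pos: [0.4534, 0.2116, 0.1976]
ft_force: [-15.7, 2.9, 12.8]
```

Stiffness is firm and linear, so the block is hard against the far fence. I'll back off and do the same on the right face.

Converted, -0.05 m is -1, -0.03 m is -0.6.

```bash
echo '{"dx":[-0.2,-0.4,0,0,0,0.52,0.52,0.52,0,0],"dy":[0,0,0,0,0,0.6,0.6,0.6,0,0],"dz":[0,0,-0.8,-1,-0.6,0,0,0,0,0],"spin":[0,0,0,0,0,0,0,0,0,0],"jaw":[0,0,0,0,0,0,0,0,0,0]}' > path.dat && python3 inch.py path.dat>/dev/null; python3 -c "
from h import *
print(delta((.4958,.1168,.198)))"
```

```text
tcp [0.4954 0.1142 0.3187] tooly yaw -97.12 tilt [ 0.0065  0.0012 -1.    ]
[-0.0006 -0.0024  0.1207]
```

Converted, 0.04 m is 0.8, 0.03 m is 0.6.

```bash
echo '{"dx":[0,0,0,0,0,0,0,0,0],"dy":[0,0,0,0,0,0,-0.12,-0.12,0],"dz":[0.6,0.8,0.6,0.3,0.1,0,0,0,0],"spin":[0,0,0,0,0,0,0,0,0],"jaw":[0,0,0,0,0,0,0,0,0]}' > path.dat && python3 inch.py path.dat|grep -E 'pos|ft_'; echo '{"dx":[0,0,0],"dy":[-0.04,-0.04,0],"dz":[0,0,0],"spin":[0,0,0],"jaw":[0,0,0]}' > path.dat && python3 inch.py path.dat|grep -E 'pos|ft_';echo '{"dx":[0,0],"dy":[-0.04,0],"dz":[0,0],"spin":[0,0],"jaw":[0,0]}' > path.dat && python3 inch.py path.dat|grep -E 'pos|ft_'
```

```text
ee_pos: [0.4974, 0.1291, 0.1997]
ft_force: [0.4, -0.0, 0.3]
ee_pos: [0.4974, 0.1316, 0.1988]
ft_force: [-1.0, -0.3, -0.5]
ee_pos: [0.4975, 0.1329, 0.1986]
ft_force: [-0.6, -0.7, 0.6]
```

Converted, -0.002 m is -0.04.

```bash
echo '{"dx":[0,0],"dy":[-0.04,0],"dz":[0,0],"spin":[0,0],"jaw":[0,0]}' > path.dat && python3 inch.py path.dat|grep -E 'pos|ft_'; echo '{"dx":[0,0],"dy":[-0.04,0],"dz":[0,0],"spin":[0,0],"jaw":[0,0]}' > path.dat && python3 inch.py path.dat|grep -E 'pos|ft_';echo '{"dx":[0,0],"dy":[-0.04,0],"dz":[0,0],"spin":[0,0],"jaw":[0,0]}' > path.dat && python3 inch.py path.dat|grep -E 'pos|ft_'
```

```text
ee_pos: [0.4977, 0.1334, 0.1986]
ft_force: [-0.8, -5.0, 2.6]
ee_pos: [0.4978, 0.1338, 0.1986]
ft_force: [-2.2, -8.4, 4.8]
ee_pos: [0.498, 0.1343, 0.1986]
ft_force: [-3.0, -12.0, 7.8]
```

Firm there too. Back off, rise, and take a final look.

```bash
echo '{"dx":[0,0,0,0,0,0,0,0,0],"dy":[0.2,0.3,0,0,0,-0.8,-0.9,0,0],"dz":[0,0,-0.8,-1,-0.8,0,0,0,0],"spin":[0,0,0,0,0,0,0,0,0],"jaw":[0,0,0,0,0,0,0,0,0]}' > path.dat && python3 inch.py path.dat|grep -E 'clock|pos|ft_'; python3 - <<'E'
from h import *
c=snap('wrist','8')
cor=np.array([.5562,.2565]);th=-.121;Rm=np.array([[np.cos(th),-np.sin(th)],[np.sin(th),np.cos(th)]])
px=proj(c,[[*(cor+Rm@[-.043,-.058]),.046]])[0].astype(int);x,y=px;print(px)
y0,x0=max(0,y-110),max(0,x-130)
cv2.imwrite('pics/c8.png',cv2.resize(cv2.imread('pics/wrist8.png')[y0:y0+190,x0:x0+260],None,fx=3,fy=3,interpolation=2))
E
```

```text
clock: 32.8
ee_pos: [0.5045, 0.1996, 0.3285]
ft_force: [0.6, -1.3, 0.2]
[316 245]
```

View pics/c8.png

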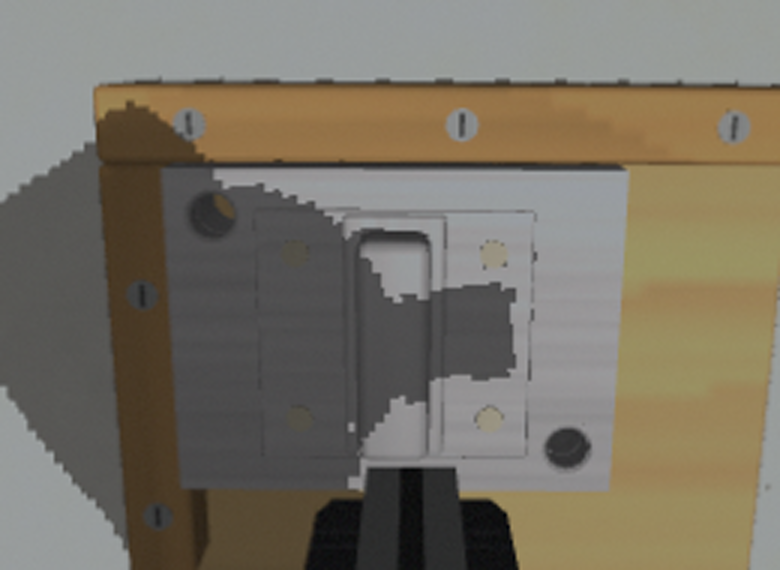

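The final crop shows the block square and tight against both fences: its far edge runs along row 167 against the fence edge at row 163. Nothing is touching it, so I'm handing in.

```bash
python3 -c "
from cell import ctrl, camrig, job, readout
print(job.job_done())"
```

```text
the job is handed in; nothing more can be done
None
```

The job is handed in at about 33 s: the strap is swung clear to about 1.7 rad, and the upper half was lifted straight off its pins and now sits right way up, released and pushed flush into the corner of the two fences, its long side against the far one.

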